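Hang the bin on the slotted panel and stand the shaker in it

TASK

Hang the loose metal bin in the lower groove of the slotted wall panel, beside the bin that already hangs there: tilt it front-up to get its hook lip into the groove, then swing it down until its back sits flat against the panel, and let go. Then stand the domed shaker upright in the bin you hung. The shaker is full, so never tip it far over, and leave the other things where they are.

Things in the scene. Friction and masses are not known exactly. Their poses are not given: they have to be found in the camera images.
- panel: White slotted metal panel standing upright, fixed, 360 mm wide, 300 high, 30 deep. Origin on the table, mid-width, on the front face. z up, +x into the panel (front face is x=0, looks to -x), y along the grooves. The face is 4 mm sheet with two full-width horizontal grooves, heights 150-172 mm (lower) and 235-257 mm (upper). Behind the sheet a hollow 22 mm deep, open over the full height.
- groove (a point): Point on the panel's front face at the lower edge of the lower groove (top edge of the sheet below it, height 150 mm), at mid-width; axes as the panel's.
- hung_example (a point): Centre of the underside of a bin like the loose one, fixed in the lower groove at panel y=+125 mm, hanging as the loose one should. It takes up y 98 to 152 mm and 80 mm before the panel; two handles stand in it up to 216 mm height. The groove from y=+60 to -150 mm is free for the loose bin's centre.
- bin: Loose open-topped plain metal bin standing on the table, 80 mm deep (x), 54 wide (y), 50 high (z), walls and floor 3 mm, 0.1 to 0.2 kg. Origin at the centre of the underside, z up; back face at x=+40 mm, front at x=-40. Hung, its x, y, z point as the panel's; with 3 mm play it sags by up to 3 degrees.
- hang (a point): Point on the bin's back face under the tongue of its hook (bin x=40, y=0, z=47 mm); hung, it lies on the panel face at the height of point groove, the tongue resting on the groove's lower edge.
- lip (a point): Middle of the top edge of the bin's hook lip (bin x=48.5, y=0, z=72 mm). Hook, 40 mm wide: tongue z 47-50 mm from x=40 to 50, then lip x 47-50 mm standing up to z=72. Its 25 mm height does not pass the 22 mm groove level: it enters with the bin's front raised 30 to 40 degrees (turned about bin y). Hung, the lip stands behind the sheet above the groove.
- shaker: Full steel shaker, round, 42 mm diameter, 105 mm high, with straight side up to 86 mm and a domed perforated top, 0.11 to 0.22 kg. Origin at the centre of its base, z up its axis. Stands on the table; the three places of shaker, jar and cup are interchanged between runs. Fits the bin with 3 mm at each side, 16 mm before and behind.
- jar: Bystander: clear jar with flat metal lid, 60 mm diameter, 80 mm high, origin at its base.
- cup: Bystander: open metal cup, 62 mm diameter at the rim, 85 mm high, origin at its base.
- bowl: Bystander: small white bowl, 96 mm diameter, 38 mm high, origin at its base.
- spoon: Bystander: metal spoon lying on the table, 170 mm long, origin under its middle, x along it.
There are look-alikes about, which are no part of the job. What is shaped like the shaker but purple or yellow is not meant.

How it is judged:
On the way:
1. the bin hangs seated in the lower groove, let go, still empty (x of hang in the frame of groove between -0.006 and 0.003 m and z of hang in the frame of groove between -0.003 and 0.004 m and y of hang in the frame of groove between -0.16 and 0.08 m and angle between the z axis of bin and the z axis of panel, either way round below 0.1 rad and angle between the x axis of bin and the x axis of panel, either way round below 0.12 rad and contact force between the fingers and bin below 0.3 N and horizontal distance between shaker and bin above 0.06 m), for 0.2 s.
At the end, for the whole second after the job is handed in: The bin hangs in the lower groove: its point 'hang' is within 6 mm of the panel face and within 3 mm below to 4 mm above the groove's lower edge, the bin upright and square to the panel within about 6 degrees; the shaker stands on the bin's floor, upright within 10 degrees; both at rest and let go (x of hang in the frame of groove between -0.006 and 0.003 m and z of hang in the frame of groove between -0.003 and 0.004 m and y of hang in the frame of groove between -0.16 and 0.08 m and angle between the z axis of bin and the z axis of panel, either way round below 0.1 rad and angle between the x axis of bin and the x axis of panel, either way round below 0.12 rad and x of shaker in the frame of bin between -0.025 and 0.025 m and y of shaker in the frame of bin between -0.012 and 0.012 m and z of shaker in the frame of bin between -0.002 and 0.01 m and angle between shaker's own z axis and vertical below 0.17 rad and linear speed of each of bin, shaker below 0.02 m/s); the robot touches nothing.
It fails at once if the full shaker is tipped more than 45 degrees (angle between shaker's own z axis and vertical above 0.785 rad).
It fails at once if another thing on the table is shifted by more than 40 mm (distance of any of jar, cup, bowl, spoon from where it was at the start of the episode above 0.04 m).
It fails at once if the jar or the cup is knocked over (angle between any of jar, cup's own z axis and vertical above 0.6 rad).
It also fails if it takes over 67 s, if anything falls off the work surface, if the arm or the gripper's body presses on something with over 40 N, if the wrist force passes 120 N, or if a joint passes its speed limit or range.

ROBOT

A 6-joint arm with a two-finger parallel gripper is mounted at the origin on the work surface. World frame = base frame: x ahead of the robot, y to its left, z up, the work surface at z = 0. Lengths are in m, angles in rad, forces in N, time in s.
With the tool pointing down it reaches from about 0.35 to 0.775 m from the base axis. Payload 7.3 kg.
Tool frame: the origin (TCP) lies midway between the tips of the shut fingers; the grasp point (between the pads) lies grasp_offset behind it (grasp_offset is the distance from the TCP to the grasp point, in m); z points along the fingers, y is the line along which they close (so a half turn about z gives the same grasp; the last joint's range is limited). The gripper opens to 92 mm and grips with 3 to 60 N. Pads are 19 mm wide; open, the fingers measure 130 mm over their backs; the gripper's body (75 mm by 190 mm) begins 47 mm behind the grasp point.
Start: joints at [-1.413, 0.342, 1.524, -0, 1.275, -0.146], TCP at [0.157, -0.501, 0.227] pointing down, gripper open.
Joint ranges: [-2.53, 2.53], [-0.77, 2.02], [0.04, 2.7], [-1, 4.14], [0.28, 2.66], [-3.11, 3.11]. Speed limits (rad/s): [2.57, 2.57, 3.14, 3.14, 3.14, 3.14].

INTERFACE

Orientations are given as [roll, pitch, yaw] about the fixed x, y, z axes, in that order (R = Rz(yaw) Ry(pitch) Rx(roll)).
In Python, from cell import * gives the robot as it stands.
- The arm moves only by the tool step_arm, never from a script. Its argument "plan" is a list of rows, each a list of 5 numbers: the closure, from -1 (fully open) to 1 (shut), then the shift along the tool's x, y, z in m, then the turn about the tool's z in rad. In form: [[hand, x, y, z, twist], ...]. A call has 1 to 20 rows; each row is the pose to reach, as a shift and turn from the pose commanded when the call began, along the tool's axes at that moment; what a row does not reach only later rows make up. A row lasts 1/8 s, in which the tool goes at most 62.5 mm and 10.7 degrees, less where a joint would pass 70% of its speed; a pose out of reach is approached as far as the arm can. A call with a gripper value outside its range is refused whole. The fingers move at their own pace and stop on an object; "grip_force" is the grip in N (left out, the last holds). Time passes only in rows, so rows that repeat a pose let the fingers close. It gives the time, the measured TCP pose, the force, the opening and the grip force at its end, in the units of the state.
- observe(): the state, without advancing time (a new reading comes with each control period).
- read_camera(name): name is "side" or "top"; returns a dict with "img" (480x640x3 uint8, red, green, blue), "range_z" (480x640 float32, m along the optical axis (not along the pixel's ray), 0 where there is no reading), "fx", "fy", "cx", "cy" (pixels), "R" (3x3) and "t" (3): a world point X has camera coordinates R X + t. Camera axes: x right, y down, z forward; pixel columns grow to the right and rows downward; lengths in m; the calibration is good to about 2 mm. A picture is of the moment at which its call begins.
- hand_in(): hands the job in; it is judged then, once.
The state is a dict: "time": time; "qpos": joint angles; "qvel": joint speeds; "joint_efforts": joint torques, N m; "tool_pos": TCP position; "tool_rot": TCP orientation; "contact_force": force on the tool from outside, world axes, zero at the start; "torque": the same for the moment, N m; "opening": finger opening in m; "grip_force": force on a finger pad.
Only numpy, scipy, OpenCV 4.12 (cv2) and the standard library are available. Lean on these libraries where they do the work, as an engineer would, in place of code of your own. Each camera call takes 0.05 s, during which the arm holds its last target. There are 200 camera calls.

## Working session

There is one attempt and no reset: what is moved stays moved. The work goes in short steps, Python scripts to look and compute and a tool call to move; the robot and the scene stay as the last step left them, time stands still between calls to the robot, and variables do not carry over. Pictures are saved under pics/ and viewed, at most 10 in all, crops included, and the job is handed in when it is done.

Besides the shell and the picture viewer there is one more tool, called after "Request:" by a JSON object that holds its "op" and its "data", one argument or row to a line. step_arm: Moves the arm, as the interface text tells. Its arguments: {"type":"object","properties":{"plan":{"type":"array","items":{"type":"array","items":{"type":"number"}}},"grip_force":{"type":"number"}},"required":["plan"]}

```bash
ls; mkdir -p pics
python3 - <<'E'
from cell import *
import cv2,numpy as np
s=observe();print(s)
try: print(grasp_offset)
except Exception as e: print(e)
for n in("side","top"):
    c=read_camera(n);cv2.imwrite(f"pics/{n}0.png",c["img"][:,:,::-1]);np.savez(f"{n}0.npz",**c)
    print(n,c["fx"],c["cx"],c["cy"],c["R"].round(3).tolist(),c["t"], -c["R"].T@c["t"])
E
```

```text
pics
{'time': 0.0, 'qpos': array([-1.41300947e+00,  3.42706918e-01,  1.52499988e+00,  3.98952492e-06,
        1.27541092e+00, -1.45997695e-01]), 'qvel': array([-0.00031926,  0.00042366, -0.00019342,  0.00083524,  0.00041621,
       -0.00113921]), 'joint_efforts': array([-1.87609367e-03, -4.31251359e+01, -2.44214541e+01,  7.15456414e-02,
        5.61223039e-02, -1.36516101e-04]), 'tool_pos': array([ 0.15700466, -0.50055097,  0.22605915]), 'tool_rot': array([-3.14008437e+00, -2.25639846e-04,  3.03783213e-01]), 'contact_force': array([-1.01389191, -0.64754629,  0.15934757]), 'torque': array([ 0.01139286, -0.00859587,  0.03514232]), 'grip_force': 0.0, 'opening': 0.09202509175296399}
0.0188
side 434.8399872101599 319.82197356553104 244.7605526227725 [[-0.842, -0.539, 0.005], [-0.422, 0.653, -0.629], [0.336, -0.532, -0.777]] [0.44721627 0.30536032 0.85849576] [0.21687216 0.4985547  0.85713007]
top 514.3687516831836 319.1726357240921 235.28437651200127 [[0.002, -1.0, -0.018], [-0.996, 0.0, -0.09], [0.09, 0.018, -0.996]] [1.28358484e-04 5.58470686e-01 1.20968337e+00] [ 0.44724366 -0.02144111  1.25488516]
```

View pics/top0.png

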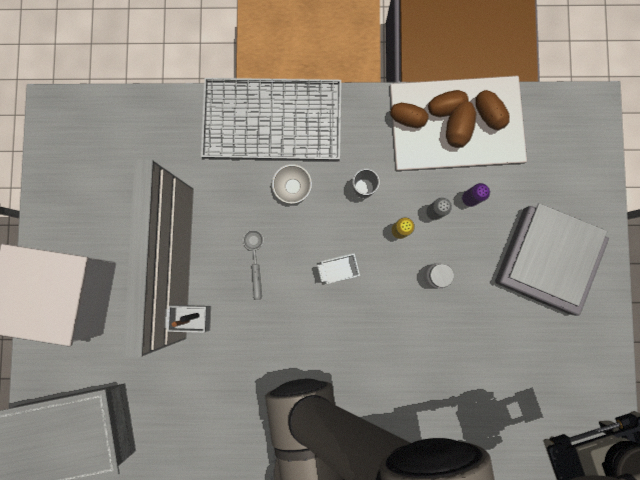

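View pics/side0.png

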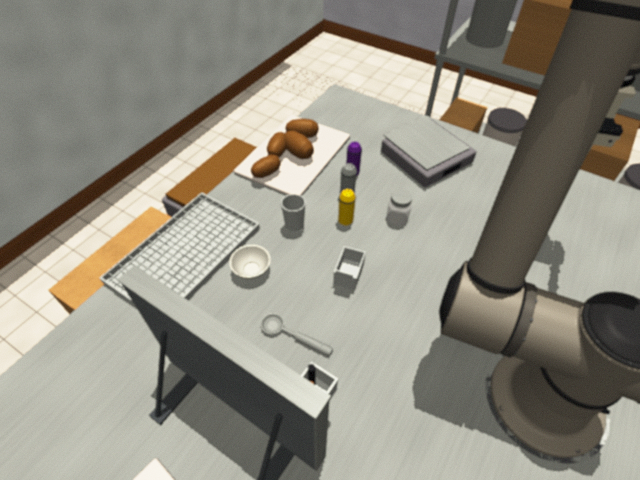

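The candidates for the shaker in the top view are grey (441,208), purple (477,194) and yellow (404,227), so it is the grey one. The loose bin is at (338,269) with its hook to the left. The hung bin is at (188,318), and the panel face runs along columns 165–190.

```bash
cat > h.py <<'E'
import numpy as np,cv2
from cell import *
def cloud(c):
    v,u=np.mgrid[0:480,0:640];z=c["range_z"]
    P=np.stack([(u-c["cx"])/c["fx"]*z,(v-c["cy"])/c["fy"]*z,z],-1)
    W=(P-c["t"])@c["R"]; W[z==0]=np.nan
    return W
def sel(W,x,y,z):
    with np.errstate(invalid='ignore'):
        return (W[...,0]>x[0])&(W[...,0]<x[1])&(W[...,1]>y[0])&(W[...,1]<y[1])&(W[...,2]>z[0])&(W[...,2]<z[1])
E
python3 - <<'E'
from h import *
for n in("top","side"):
    c=dict(np.load(n+"0.npz"));W=cloud(c)
    pts=dict(table=(300,320),bin=(340,268),shk=(441,206),yel=(404,225),jar=(440,275),cup=(366,180),panel=(160,250)) if n=="top" else dict(table=(400,300),shk=(348,172),bin=(350,262),yel=(347,195))
    for k,(u,v) in pts.items(): print(n,k,W[v,u].round(4))
    t=W[268,340] if n=="top" else t
    m=sel(W,(t[0]-.08,t[0]+.08),(t[1]-.09,t[1]+.09),(.035,.1))
    m&=np.linalg.norm(W[...,:2]-t[:2],axis=-1)<.075
    r=m&(abs(W[...,2]-.05)<.006); P=W[r]
    print("bin rim n",len(P),"z",np.median(P[:,2]),cv2.minAreaRect((P[:,:2]*1000).astype(np.float32)))
    l=W[m&(W[...,2]>.058)];print("lip",len(l),l.mean(0) if len(l) else 0,l.max(0) if len(l) else 0)
    m=sel(W,(.15,.75),(.2,.5),(.285,.315));P=W[m];print("panel top",len(P),cv2.minAreaRect((P[:,:2]*1000).astype(np.float32)),np.median(P[:,2]))
    m=sel(W,(.15,.75),(.2,.5),(.06,.145))&sel(W,(.3,.75),(.2,.5),(.06,.145))
    P=W[m]
    if len(P): print("panel low face",len(P),np.polyfit(P[:,0],P[:,1],1),P.min(0),P.max(0))
    s0=W[206,441] if n=="top" else s0
    m=np.linalg.norm(W[...,:2]-s0[:2],axis=-1)<.035; P=W[m&(W[...,2]>.05)];print("shk",len(P),P.min(0),P.max(0),cv2.minEnclosingCircle((P[:,:2]*1000).astype(np.float32)))
c=np.load("top0.npz");i=c["img"][150:330,140:500,::-1];cv2.imwrite("pics/crop0.png",cv2.resize(i,(720,360),interpolation=cv2.INTER_CUBIC))
E
```

```text
top table [3.553e-01 4.700e-02 1.000e-04]
top bin [ 0.4807 -0.0498  0.0031]
top shk [ 0.6173 -0.2746  0.1048]
top yel [ 0.5751 -0.192   0.099 ]
top jar [ 0.4631 -0.2753  0.0772]
top cup [ 0.6966 -0.114   0.0063]
top panel [0.5106 0.318  0.2249]
bin rim n 191 z 0.04908590589966212 ((478.0341491699219, -46.21147155761719), (53.7985725402832, 86.38323211669922), 14.049954414367676)
lip 25 [ 0.46774784 -0.00249539  0.0711309 ] [0.48574734 0.002377   0.07508544]
panel top 4017 ((494.80963134765625, 333.2025146484375), (36.49846649169922, 368.2314758300781), 88.6689224243164) 0.3030003678189499
panel low face 2624 [0.10409309 0.27045861] [0.31009227 0.23981189 0.06031594] [0.67833281 0.49999122 0.14498293]
shk 328 [ 0.59826414 -0.3017628   0.05044612] [ 0.63862168 -0.26007979  0.10740965] ((618.9300537109375, -281.065673828125), 21.468387603759766)
side table [ 0.344  -0.0497  0.0013]
side shk [ 0.6156 -0.2672  0.0965]
side bin [ 0.4945 -0.0798  0.004 ]
side yel [ 0.5718 -0.1867  0.1029]
bin rim n 200 z 0.05126445780405724 ((480.5859680175781, -43.77241897583008), (54.72634506225586, 94.6176986694336), 14.042195320129395)
lip 94 [ 0.46936037 -0.00074426  0.06773917] [0.48877967 0.00472454 0.07559666]
panel top 6458 ((496.2965087890625, 334.25897216796875), (35.038272857666016, 369.1352844238281), 88.70115661621094) 0.3051998238463013
panel low face 2732 [0.10805034 0.2948834 ] [0.31198213 0.24322701 0.06001495] [0.68169226 0.42486854 0.14497957]
shk 324 [ 0.60033058 -0.29436018  0.05011072] [ 0.6419216  -0.25704394  0.10954042] ((620.7504272460938, -278.23974609375), 21.57424545288086)
```

View pics/crop0.png

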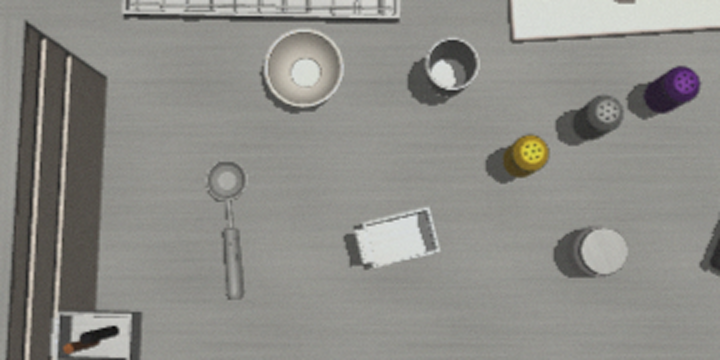

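The crop shows the grey shaker at top-view pixel ~(441,207), between the yellow and purple look-alikes. The bin's hook lip points at the panel. The plan is to pinch the bin's side walls near its front, pivot it front-up in a weak grip with the back edge on the table, then grip hard and carry it.

Request:
{"op": "step_arm", "data": {
  "plan": [
    [-1, 0.442, -0.305, 0, -1.511],
    [-1, 0.442, -0.305, 0, -1.511],
    [-1, 0.442, -0.305, 0, -1.511],
    [-1, 0.442, -0.305, 0, -1.511],
    [-1, 0.442, -0.305, 0, -1.511],
    [-1, 0.442, -0.305, 0, -1.511],
    [-1, 0.442, -0.305, 0, -1.511],
    [-1, 0.442, -0.305, 0, -1.511],
    [-1, 0.442, -0.305, 0, -1.511],
    [-1, 0.442, -0.305, 0, -1.511],
    [-1, 0.442, -0.305, 0, -1.511],
    [-1, 0.442, -0.305, 0.1, -1.511],
    [-1, 0.442, -0.305, 0.1, -1.511],
    [-1, 0.442, -0.305, 0.1, -1.511]
  ],
  "grip_force": 10
}}

```text
time: 1.85
tool_pos: [0.4852, -0.0783, 0.1247]
tool_rot: [-3.136, -0.003, 1.813]
contact_force: [0.4, -0.5, 0.6]
opening: 0.0922
grip_force: 0.0
```

Run:
```python
from h import *
c=dict(np.load("top0.npz"));W=cloud(c)
m=sel(W,(.42,.62),(.29,.345),(.06,.14));P=W[m];a=np.polyfit(P[:,0],P[:,1],1);print("low",len(P),a,np.polyval(a,.5))
for lo,hi in((.18,.23),(.262,.29)):
    m=sel(W,(.35,.65),(.29,.345),(lo,hi));P=W[m];a=np.polyfit(P[:,0],P[:,1],1);print(lo,len(P),a,np.polyval(a,.5),np.median(P[:,1]-np.polyval(a,P[:,0])))
# hung bin rim
m=sel(W,(.3,.45),(.2,.33),(.14,.165));P=W[m];print("hung rim",len(P),cv2.minAreaRect((P[:,:2]*1000).astype(np.float32)),np.median(P[:,2]))
```

```text
low 1012 [-0.01203487  0.32615022] 0.3201327814070578
0.18 1174 [-0.01654239  0.32627631] 0.3180051142263451 9.80123996198734e-05
0.262 773 [-0.0252396   0.33071199] 0.3180921870041919 -1.2845836581953929e-05
hung rim 496 ((378.25799560546875, 284.00927734375), (88.17842864990234, 138.33827209472656), 88.3389663696289) 0.1501887810893806
```

Request:
{"op": "step_arm", "data": {
  "plan": [
    [-1, 0.0, 0.002, 0.05, 0],
    [-1, 0.0, 0.002, 0.1, 0],
    [-1, 0, 0.002, 0.104, 0],
    [-1, 0, 0.002, 0.104, 0],
    [0.5, 0, 0.002, 0.104, 0],
    [1, 0, 0.002, 0.104, 0],
    [1, 0, 0.002, 0.104, 0],
    [1, 0, 0.002, 0.104, 0],
    [1, 0, 0.002, 0.104, 0],
    [1, 0, 0.002, 0.104, 0]
  ],
  "grip_force": 3
}}

```text
time: 3.1
tool_pos: [0.4894, -0.0773, 0.0229]
tool_rot: [-3.141, 0.0, 1.815]
contact_force: [-2.0, -1.3, 4.6]
opening: 0.0538
grip_force: 3.0
```

Run:
```python
from h import *
for n in("top","side"):
    c=read_camera(n);np.savez(n+"1.npz",**c)
    i=c["img"][...,::-1]; i=i[180:360,240:480] if n=="top" else i[160:340,250:490]
    cv2.imwrite(f"pics/{n}1.png",i)
a=cv2.imread("pics/top1.png");b=cv2.imread("pics/side1.png");cv2.imwrite("pics/c1.png",cv2.resize(np.hstack([a,b]),(800,300)))
```

```text
(no output)
```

View pics/c1.png

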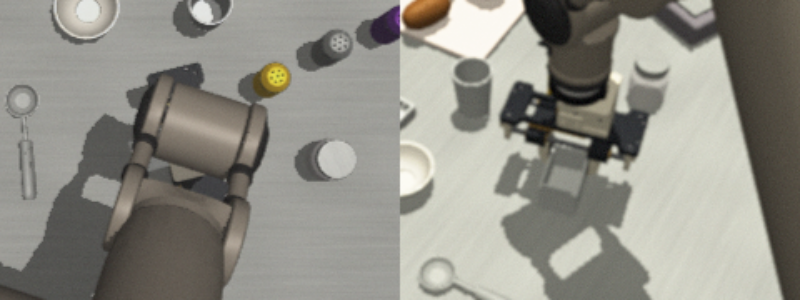

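The bin is gripped at its sidewalls with the lip free, and the side camera sees its back. Next is the arc that tilts it front-up with a 3 N grip.

Request:
{"op": "step_arm", "data": {
  "plan": [
    [1, 0.004, 0, -0.006, 0],
    [1, 0.008, 0, -0.011, 0],
    [1, 0.013, 0, -0.016, 0],
    [1, 0.018, 0, -0.021, 0],
    [1, 0.024, 0, -0.025, 0],
    [1, 0.03, 0, -0.029, 0],
    [1, 0.035, 0, -0.031, 0],
    [1, 0.04, 0, -0.033, 0],
    [1, 0.04, 0, -0.033, 0]
  ],
  "grip_force": 3
}}

```text
time: 4.32
tool_pos: [0.4797, -0.038, 0.0558]
tool_rot: [-3.141, -0.0, 1.815]
contact_force: [-0.0, 0.4, -1.3]
opening: 0.0541
grip_force: 3.0
```

Run:
```python
from h import *
c=read_camera("side");np.savez("side2.npz",**c)
cv2.imwrite("pics/c2.png",cv2.resize(c["img"][160:340,250:490,::-1],(720,540)))
```

```text
(no output)
```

View pics/c2.png

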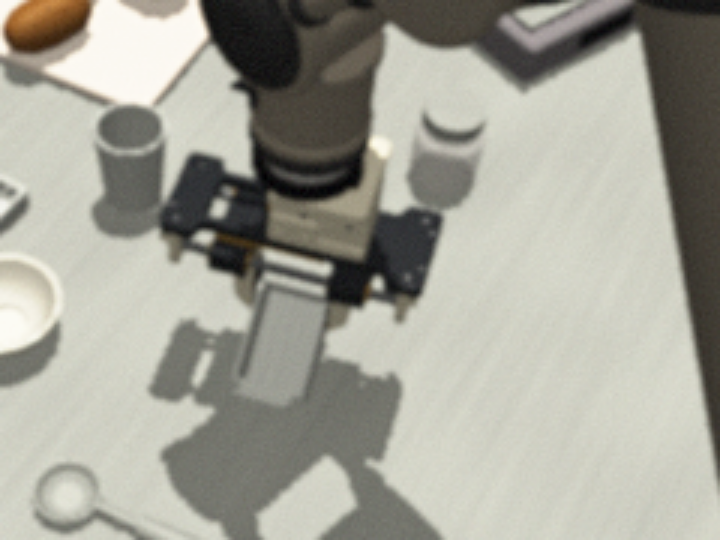

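```bash
cat >> h.py <<'E'
def prof(c,w=.015,x=(.0,.12),zr=(-.06,.06)):
    """points in the tool's x-z plane, relative to the grasp point (mm)"""
    s=observe();psi=s["tool_rot"][2];p=s["tool_pos"]
    W=cloud(c);d=W-p
    a=d[...,0]*np.cos(psi)+d[...,1]*np.sin(psi);b=d[...,0]*np.sin(psi)-d[...,1]*np.cos(psi);z=d[...,2]-.0188
    with np.errstate(invalid='ignore'):
        m=(abs(b)<w)&(a>x[0])&(a<x[1])&(z>zr[0])&(z<zr[1])&(W[...,2]>.006)
    Q=np.stack([a[m],z[m],b[m]],-1)*1000; return Q
E
python3 - <<'E'
from h import *
c=dict(np.load("side2.npz"));Q=prof(c)
for k in range(0,100,5):
    q=Q[(Q[:,0]>=k)&(Q[:,0]<k+5)]
    if len(q): print(k,len(q),np.percentile(q[:,1],[5,25,50,75,95]).round(0))
E
```

```text
0 43 [-50. -47. -45. -44.  12.]
5 27 [-52. -50. -49. -48. -46.]
10 33 [-56. -54. -51. -50. -48.]
15 35 [-59. -56. -55. -54. -51.]
20 26 [-59. -59. -57. -56. -55.]
25 10 [-60. -60. -59. -57. -56.]
30 1 [-59. -59. -59. -59. -59.]
60 7 [-31. -31. -31. -31. -30.]
65 34 [-33. -32. -30. -30. -27.]
70 17 [-37. -34. -33. -32. -31.]
80 8 [-18. -17. -16. -15. -15.]
85 12 [-16. -15. -14. -14. -13.]
```

The tilt reads about 33° from the floor slope and the lip, so it is inside 30–40. Now grip firmly and lift.

Request:
{"op": "step_arm", "data": {
  "plan": [
    [1, 0, 0, 0, 0],
    [1, 0, 0, 0, 0],
    [1, 0, 0, 0, 0],
    [1, 0, 0, -0.01, 0],
    [1, 0, 0, -0.03, 0],
    [1, 0, 0, -0.05, 0.05],
    [1, 0, 0, -0.07, 0.1],
    [1, 0, 0, -0.09, 0.15],
    [1, 0, 0, -0.11, 0.2],
    [1, 0, 0, -0.12, 0.264],
    [1, 0, 0, -0.12, 0.264],
    [1, 0, 0, -0.12, 0.264],
    [1, 0, 0, -0.12, 0.264]
  ],
  "grip_force": 40
}}

```text
time: 6.0
tool_pos: [0.4795, -0.0384, 0.1752]
tool_rot: [-3.141, -0.0, 1.551]
contact_force: [0.7, 1.0, -1.4]
opening: 0.0538
grip_force: 40.0
```

```bash
cat >> h.py <<'E'
def show(name="side",**k):
    c=read_camera(name);np.savez(name+"_last.npz",**c);Q=prof(c,**k)
    s=observe();print(s["tool_pos"].round(4),s["tool_rot"].round(3),s["contact_force"].round(1))
    for k in range(0,120,5):
        q=Q[(Q[:,0]>=k)&(Q[:,0]<k+5)]
        if len(q)>2: print(k,len(q),np.percentile(q[:,1],[5,25,50,75,95]).round(0))
    l=Q[(Q[:,0]>75)];print("lip mean",l.mean(0).round(1),l[:,1].max().round(1))
    f=Q[(Q[:,0]<32)&(Q[:,1]<-30)];a=np.polyfit(f[:,0],f[:,1],1);print("floor tilt",np.degrees(np.arctan(-a[0])).round(1))
E
python3 -c "
from h import *
show(zr=(-.08,.02))"
```

```text
[ 0.4796 -0.0384  0.1752] [-3.141 -0.     1.551] [-0.1 -0.2 -1.6]
0 35 [-49. -47. -46. -43.  11.]
5 32 [-53. -51. -49. -48. -46.]
10 25 [-56. -54. -53. -51. -50.]
15 26 [-58. -56. -54. -54. -53.]
20 28 [-63. -60. -59. -57. -55.]
25 24 [-63. -62. -61. -59. -58.]
30 29 [-67. -65. -64. -62. -61.]
35 19 [-68. -67. -66. -65. -63.]
60 7 [-32. -32. -30. -30. -30.]
65 40 [-33. -32. -31. -29. -27.]
70 17 [-33. -33. -32. -31. -30.]
75 3 [-35. -35. -34. -32. -30.]
80 11 [-22. -18. -16. -16. -15.]
85 15 [-19. -17. -16. -15. -14.]
lip mean [ 84.3 -18.5  -1. ] -13.4
floor tilt 30.5
```

Tilt held at about 32° and the geometry passes. Next, move to the pre-insert point at panel y≈-40 mm, with the lip about 6 mm before the face.

Request:
{"op": "step_arm", "data": {
  "plan": [
    [1, 0.03, 0.01, 0, 0],
    [1, 0.07, 0.03, 0, 0],
    [1, 0.11, 0.05, 0, 0],
    [1, 0.15, 0.05, 0.005, 0],
    [1, 0.19, 0.05, 0.011, 0],
    [1, 0.22, 0.05, 0.011, 0],
    [1, 0.245, 0.05, 0.011, 0],
    [1, 0.26, 0.05, 0.011, 0],
    [1, 0.268, 0.05, 0.011, 0],
    [1, 0.268, 0.05, 0.011, 0],
    [1, 0.268, 0.05, 0.011, 0]
  ]
}}

```text
time: 7.42
tool_pos: [0.5353, 0.2278, 0.1647]
tool_rot: [-3.141, 0.0, 1.55]
contact_force: [0.9, -0.7, -1.6]
opening: 0.0539
grip_force: 40.0
```

Run:
```python
from h import *
s=observe();print(s)
c=read_camera("top");cv2.imwrite("pics/c3.png",cv2.resize(c["img"][150:330,120:360,::-1],(800,600)))
Q=prof(c,w=.035,x=(-.06,.11),zr=(-.08,.15));
for k in range(-60,110,5):
    q=Q[(Q[:,0]>=k)&(Q[:,0]<k+5)]
    if len(q)>2: print(k,len(q),np.percentile(q[:,1],[5,25,50,75,95]).round(0),np.median(q[:,2]).round(0))
```

```text
{'time': 7.425, 'qpos': array([ 2.70781634e-01,  4.98347132e-01,  1.45481173e+00, -3.90405441e-04,
        1.18865048e+00,  2.91629515e-01]), 'qvel': array([-0.00275385, -0.00293421, -0.00139446,  0.00151534,  0.00087369,
        0.00094143]), 'joint_efforts': array([ 3.25541776e-01, -5.09320056e+01, -2.40465152e+01,  1.31041193e-01,
        1.51839376e-03, -2.73459045e-04]), 'tool_pos': array([0.53529995, 0.22776872, 0.16467594]), 'tool_rot': array([-3.14148922e+00,  4.09229090e-04,  1.55009409e+00]), 'contact_force': array([ 0.88205578, -0.7494788 , -1.62616087]), 'torque': array([-0.05159881, -0.13373801,  0.01088807]), 'grip_force': 39.99991826713085, 'opening': 0.053853559449619795}
-40 38 [ 56.  67. 136. 143. 147.] -26.0
-35 54 [59. 61. 63. 67. 72.] -1.0
-30 184 [-34. -27.  64.  80.  89.] -1.0
-25 103 [-30. -26. -23. -18.  71.] -1.0
-20 62 [-22. -19. -18. -15. -13.] 5.0
-15 3 [-0.  0.  1.  2.  3.] -14.0
-10 18 [-5. -5. -2.  0.  1.] 6.0
85 13 [-11. -10.  -2.  16.  32.] -32.0
90 13 [-36. -35.  -0.   7.  27.] -31.0
```

View pics/c3.png

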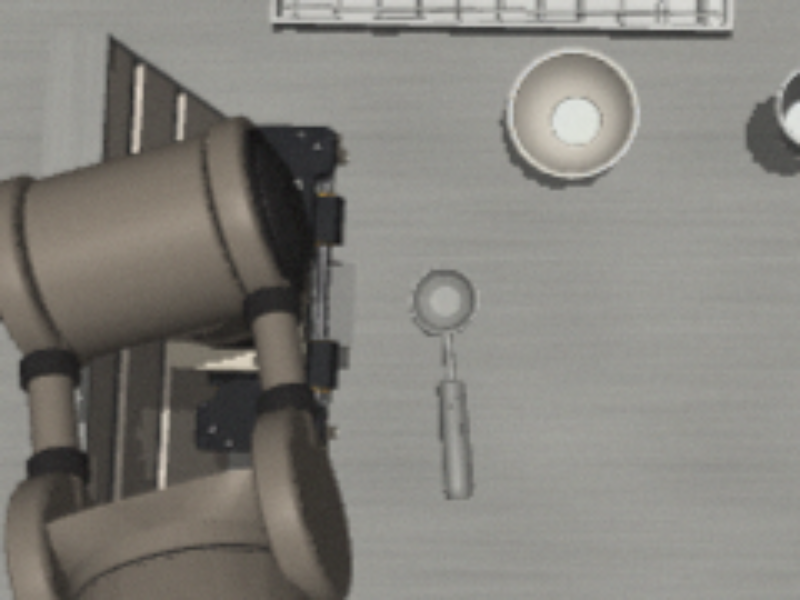

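The picture shows the gripper before the panel, well clear of the hung bin, with the hidden lip about 7 mm off the face. Now the slow insert.

Request:
{"op": "step_arm", "data": {
  "plan": [
    [1, 0.004, 0, 0, 0],
    [1, 0.008, 0, 0, 0],
    [1, 0.012, 0, 0, 0],
    [1, 0.015, 0, 0, 0],
    [1, 0.015, 0, 0, 0]
  ]
}}

```text
time: 8.1
tool_pos: [0.5356, 0.2409, 0.165]
tool_rot: [-3.141, 0.005, 1.551]
contact_force: [-1.5, -11.6, 1.8]
opening: 0.0538
grip_force: 40.0
```

Run:
```python
from h import *
s=observe();print(s["tool_pos"],s["contact_force"],s["torque"],s["joint_efforts"],s["qpos"])
c=read_camera("top");W=cloud(c)
print("barrel top",[W[v,u].round(3).tolist() for u,v in((150,225),(165,220),(180,215),(195,225))])
c=read_camera("side");np.savez("side_ins.npz",**c);cv2.imwrite("pics/c4.png",cv2.resize(c["img"][200:440,100:420,::-1],(800,600)))
```

```text
[0.53555319 0.24087638 0.16499268] [ -1.50153666 -11.64634271   1.755229  ] [-1.99221038  0.09100624  0.04149215] [  6.15183726 -49.41720486 -24.98953342   3.18262383  -1.37177289
   0.06490789] [ 0.29494924  0.50900183  1.43547165 -0.00541907  1.19919003  0.31681262]
barrel top [[0.528, 0.235, 0.524], [0.535, 0.214, 0.524], [0.542, 0.191, 0.529], [0.531, 0.176, 0.502]]
```

View pics/c4.png

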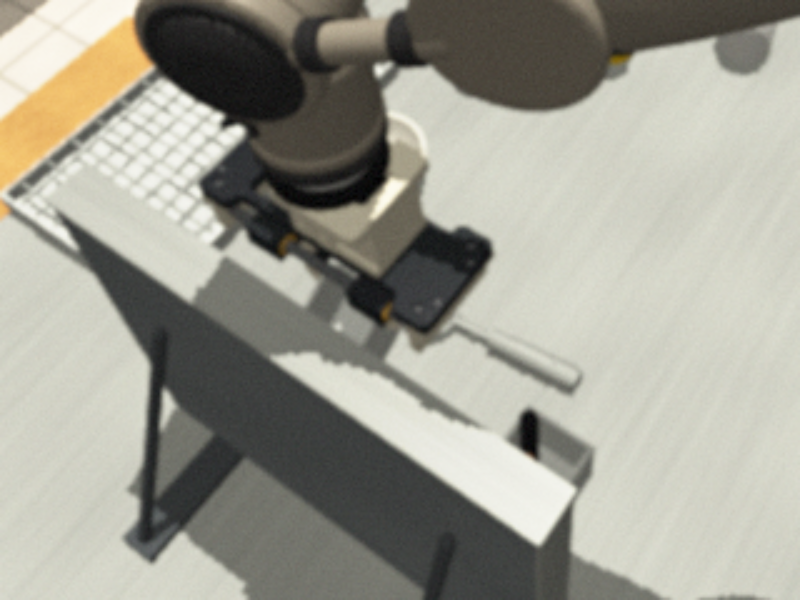

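The picture shows the gripper body clear of the panel, so the 11 N contact is at the lip. Comparing the front wall in the top view before and after will show whether the bin turned.

Run:
```python
from h import *
c=read_camera("top")
Q=prof(c,w=.02,x=(-.05,.0),zr=(-.08,.01))
for k in range(-50,0,3):
    q=Q[(Q[:,0]>=k)&(Q[:,0]<k+3)]
    if len(q)>2: print(k,len(q),np.percentile(q[:,1],[5,25,50,75,95]).round(0),np.median(q[:,2]).round(0))
f=Q[(Q[:,1]<-8)];a=np.polyfit(f[:,1],f[:,0],1);print("front wall tilt",np.degrees(np.arctan(a[0])))
```

```text
-29 30 [-35. -33. -31. -29. -28.] 4.0
-26 31 [-34. -31. -29. -25. -24.] -4.0
-23 36 [-29. -25. -23. -20. -18.] 0.0
-20 37 [-23. -20. -18. -16. -13.] 0.0
-17 28 [-18. -16. -14. -12. -11.] 5.0
-11 9 [-1. -1.  0.  1.  4.] -10.0
-8 10 [-2. -2. -1.  0.  2.] 6.0
front wall tilt 28.325999799195028
```

Request:
{"op": "step_arm", "data": {
  "plan": [
    [1, -0.006, 0, 0, 0],
    [1, -0.012, 0, 0, 0],
    [1, -0.015, 0, 0, 0],
    [1, -0.015, 0, 0, 0]
  ]
}}

```text
time: 8.75
tool_pos: [0.5352, 0.2285, 0.1647]
tool_rot: [-3.142, -0.0, 1.551]
contact_force: [-0.3, 0.7, -2.4]
opening: 0.0537
grip_force: 40.0
```

Run:
```python
from h import *
c=read_camera("top");print(observe()["tool_pos"],observe()["contact_force"])
Q=prof(c,w=.02,x=(-.05,.0),zr=(-.08,.01))
for k in range(-50,0,3):
    q=Q[(Q[:,0]>=k)&(Q[:,0]<k+3)]
    if len(q)>2: print(k,len(q),np.percentile(q[:,1],[5,25,50,75,95]).round(0),np.median(q[:,2]).round(0))
f=Q[(Q[:,1]<-8)];a=np.polyfit(f[:,1],f[:,0],1);print("front wall tilt",np.degrees(np.arctan(a[0])))
```

```text
[0.53523636 0.22859202 0.16467642] [ 0.17340578  0.26989943 -1.67316806]
-29 22 [-34. -33. -32. -30. -28.] 3.0
-26 41 [-34. -30. -29. -27. -24.] -0.0
-23 33 [-27. -25. -22. -21. -19.] -0.0
-20 34 [-24. -20. -18. -17. -15.] -1.0
-17 13 [-20. -16. -15. -14. -12.] -8.0
-11 14 [-5. -3. -2. -0.  1.] 5.0
front wall tilt 28.637749086948407
```

The tilt did not change, so the lip tip was probably catching the sheet just above the groove. Retry 7 mm lower, which puts the tip at mid-groove.

Request:
{"op": "step_arm", "data": {
  "plan": [
    [1, 0, 0, 0.007, 0],
    [1, 0.004, 0, 0.007, 0],
    [1, 0.008, 0, 0.007, 0],
    [1, 0.012, 0, 0.007, 0],
    [1, 0.012, 0, 0.007, 0]
  ]
}}

```text
time: 9.43
tool_pos: [0.5353, 0.2366, 0.1579]
tool_rot: [-3.14, 0.008, 1.551]
contact_force: [-1.5, -17.2, 3.3]
opening: 0.0536
grip_force: 40.0
```

Contact came earlier by just what the lip's slope predicts, so the lip is riding on the lower edge and is lower than estimated. Back off and go higher.

Request:
{"op": "step_arm", "data": {
  "plan": [
    [1, -0.008, 0, 0, 0],
    [1, -0.01, 0, -0.006, 0],
    [1, -0.01, 0, -0.012, 0],
    [1, -0.006, 0, -0.012, 0],
    [1, -0.002, 0, -0.012, 0],
    [1, 0.002, 0, -0.012, 0],
    [1, 0.002, 0, -0.012, 0]
  ]
}}

```text
time: 10.3
tool_pos: [0.5354, 0.2431, 0.1696]
tool_rot: [-3.142, -0.0, 1.551]
contact_force: [0.1, -0.2, -1.8]
opening: 0.0538
grip_force: 40.0
```

Request:
{"op": "step_arm", "data": {
  "plan": [
    [1, 0.001, 0, -0.003, 0],
    [1, 0.002, 0, -0.006, 0],
    [1, 0.004, 0, -0.008, 0],
    [1, 0.006, 0, -0.01, 0],
    [1, 0.006, 0, -0.01, 0]
  ]
}}

```text
time: 10.92
tool_pos: [0.5357, 0.2487, 0.1799]
tool_rot: [3.141, -0.0, 1.551]
contact_force: [-0.2, -0.2, -2.5]
opening: 0.0536
grip_force: 40.0
```

Request:
{"op": "step_arm", "data": {
  "plan": [
    [1, 0.002, 0, 0, 0],
    [1, 0.004, 0, 0, 0],
    [1, 0.006, 0, 0, 0],
    [1, 0.008, 0, 0, 0],
    [1, 0.01, 0, 0, 0],
    [1, 0.01, 0, 0, 0]
  ]
}}

```text
time: 11.68
tool_pos: [0.5358, 0.2574, 0.1797]
tool_rot: [-3.141, 0.002, 1.551]
contact_force: [0.1, -4.8, -0.3]
opening: 0.0537
grip_force: 40.0
```

Hook depth reached, with light contact at the face. Now lower until the tongue rests on the edge.

Request:
{"op": "step_arm", "data": {
  "plan": [
    [1, -0.002, 0, 0.001, 0],
    [1, -0.002, 0, 0.003, 0],
    [1, -0.002, 0, 0.005, 0],
    [1, -0.002, 0, 0.006, 0],
    [1, -0.002, 0, 0.006, 0]
  ]
}}

```text
time: 12.3
tool_pos: [0.5357, 0.2566, 0.1735]
tool_rot: [-3.141, 0.0, 1.551]
contact_force: [-0.1, 0.8, -1.6]
opening: 0.0538
grip_force: 40.0
```

Request:
{"op": "step_arm", "data": {
  "plan": [
    [1, 0, 0, 0.002, 0],
    [1, 0, 0, 0.004, 0],
    [1, 0, 0, 0.005, 0],
    [1, 0, 0, 0.005, 0]
  ]
}}

```text
time: 12.8
tool_pos: [0.5364, 0.2556, 0.17]
tool_rot: [3.14, 0.001, 1.55]
contact_force: [-1.2, -6.4, 7.1]
opening: 0.0537
grip_force: 40.0
```

The tongue rests on the edge. Loosen the grip and swing the front down along the arc.

Request:
{"op": "step_arm", "data": {
  "plan": [
    [1, 0, 0, 0, 0],
    [1, 0, 0, 0, 0],
    [1, -0.002, 0, 0.005, 0],
    [1, -0.004, 0, 0.01, 0],
    [1, -0.005, 0, 0.015, 0],
    [1, -0.006, 0, 0.02, 0],
    [1, -0.006, 0, 0.025, 0],
    [1, -0.006, 0, 0.03, 0],
    [1, -0.006, 0, 0.035, 0],
    [1, -0.006, 0, 0.037, 0],
    [1, -0.006, 0, 0.037, 0]
  ],
  "grip_force": 4
}}

```text
time: 14.18
tool_pos: [0.5356, 0.2507, 0.1315]
tool_rot: [-3.141, -0.0, 1.551]
contact_force: [0.1, -0.7, -1.6]
opening: 0.054
grip_force: 4.0
```

Run:
```python
from h import *
c=read_camera("top");s=observe();print(s["tool_pos"],s["contact_force"])
Q=prof(c,w=.02,x=(-.06,.0),zr=(-.08,.02))
for k in range(-60,0,3):
    q=Q[(Q[:,0]>=k)&(Q[:,0]<k+3)]
    if len(q)>2: print(k,len(q),np.percentile(q[:,1],[5,25,50,75,95]).round(0),np.median(q[:,2]).round(0))
```

```text
[0.53558544 0.25065738 0.13159044] [ 0.32132159  0.16135689 -2.07008363]
-18 25 [-43. -41. -37. -33. -18.] 3.0
-15 39 [-37. -31. -26. -20. -15.] -1.0
```

Request:
{"op": "step_arm", "data": {
  "plan": [
    [1, 0, 0, 0.003, 0],
    [1, 0, 0, 0.006, 0],
    [1, 0, 0, 0.006, 0],
    [1, 0, 0, 0.006, 0]
  ],
  "grip_force": 3
}}

```text
time: 14.72
tool_pos: [0.5357, 0.2502, 0.1256]
tool_rot: [-3.141, 0.001, 1.551]
contact_force: [0.5, -2.6, -0.4]
opening: 0.0543
grip_force: 3.0
```

Run:
```python
from h import *
c=read_camera("top");s=observe();print(s["tool_pos"],s["contact_force"])
Q=prof(c,w=.02,x=(-.06,.0),zr=(-.08,.02))
for k in range(-60,0,3):
    q=Q[(Q[:,0]>=k)&(Q[:,0]<k+3)]
    if len(q)>2: print(k,len(q),np.percentile(q[:,1],[5,25,50,75,95]).round(0),np.median(q[:,2]).round(0))
```

```text
[0.53565054 0.25022991 0.12559707] [ 0.18002821 -3.16790162 -0.20978578]
-15 45 [-44. -36. -29. -22. -18.] 4.0
```

The front wall is vertical and the panel now carries the weight. Release, rise and look.

Request:
{"op": "step_arm", "data": {
  "plan": [
    [0.6, 0, 0, 0, 0],
    [0, 0, 0, 0, 0],
    [-1, 0, 0, 0, 0],
    [-1, 0, 0, 0, 0],
    [-1, 0, 0, 0, 0],
    [-1, 0, 0, -0.04, 0],
    [-1, 0, 0, -0.09, 0],
    [-1, -0.05, 0, -0.13, 0],
    [-1, -0.1, 0, -0.13, 0],
    [-1, -0.15, 0, -0.13, 0],
    [-1, -0.2, 0, -0.13, 0],
    [-1, -0.25, 0, -0.13, 0],
    [-1, -0.3, 0, -0.13, 0],
    [-1, -0.3, 0, -0.13, 0]
  ]
}}

```text
time: 16.52
tool_pos: [0.5296, -0.0523, 0.2557]
tool_rot: [3.141, 0.001, 1.546]
contact_force: [0.3, -0.4, 0.9]
opening: 0.0919
grip_force: 0.0
```

```bash
cat > binm.py <<'E'
from h import *
c=read_camera("top");W=cloud(c);s=observe();print(s["tool_pos"],s["contact_force"])
m=sel(W,(.49,.585),(.215,.325),(.145,.158));P=W[m];print("rim",len(P),np.median(P[:,2]),P.min(0),P.max(0))
for nm,x in(("new",(.505,.57)),("hung",(.34,.40))):
    P=W[sel(W,x,(.225,.255),(.145,.16))];print(nm,"front rim z",len(P),np.median(P,0).round(4))
    P=W[sel(W,x,(.22,.325),(.14,.16))];r=cv2.minAreaRect((P[P[:,1]<.31][:,:2]*1000).astype(np.float32));print(nm,r)
    P=W[sel(W,x,(.22,.33),(.098,.115))];print(nm,"floor",len(P),np.median(P,0).round(4),P.min(0).round(4),P.max(0).round(4),np.polyfit(P[:,1],P[:,2],1) if len(P)>5 else "")
cv2.imwrite("pics/c5.png",cv2.resize(c["img"][150:360,120:400,::-1],(800,600)))
E
python3 binm.py
```

```text
[ 0.52962553 -0.0504927   0.25569736] [0.20336087 1.27259666 0.35275854]
rim 323 0.1503226842384459 [0.49146486 0.23431198 0.1450633 ] [0.5848353  0.32318903 0.15765493]
new front rim z 64 [0.5349 0.2372 0.1486]
new ((535.8623657226562, 271.8197326660156), (74.9715347290039, 54.43827819824219), 89.7667007446289)
new floor 662 [0.5365 0.2815 0.1039] [0.5064 0.236  0.098 ] [0.5698 0.319  0.1148] [0.01797425 0.09920081]
hung front rim z 73 [0.368  0.2428 0.1513]
hung ((367.8867492675781, 274.53729248046875), (69.38188171386719, 54.2320556640625), 88.39569854736328)
hung floor 511 [0.3689 0.2828 0.1056] [0.341  0.2402 0.0988] [0.3999 0.3208 0.115 ] [-0.00831591  0.10824907]
```

View pics/c5.png

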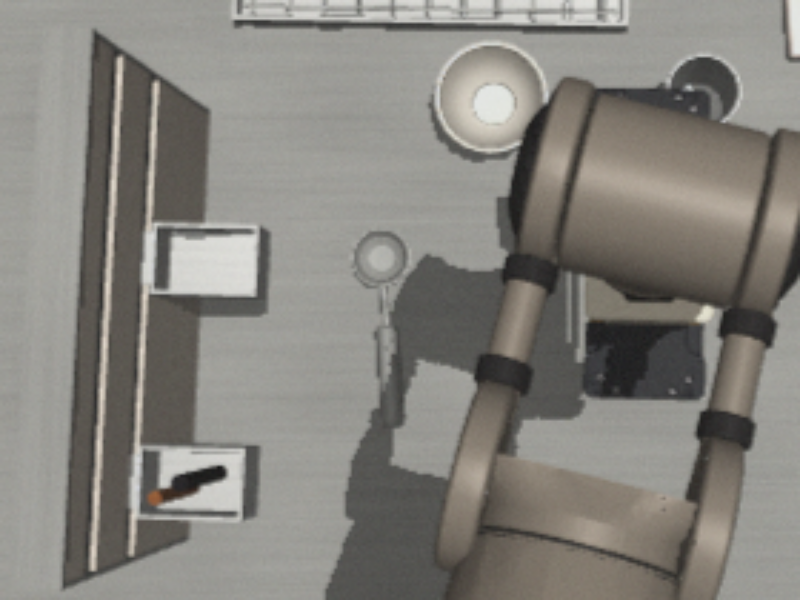

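The top view shows the bin hanging at about (208,262) px, square beside the fixed bin. The sag is about 1.5° and the rim lies at z≈0.15. Locate the shaker again.

Run:
```python
from h import *
for n in("top","side"):
    c=dict(np.load(n+"0.npz"));W=cloud(c);m=np.linalg.norm(W[...,:2]-[.619,-.279],axis=-1)<.034
    for lo,hi in((.02,.08),(.09,.12),(.1,.12)):
        P=W[m&(W[...,2]>lo)&(W[...,2]<hi)]
        # algebraic circle fit
        A=np.c_[2*P[:,:2],np.ones(len(P))];x=np.linalg.lstsq(A,(P[:,:2]**2).sum(1),rcond=None)[0]
        print(n,lo,len(P),"mean",P.mean(0).round(4),"circ",x[:2].round(4),np.sqrt(x[2]+x[:2]@x[:2]).round(4))
p=observe()["tool_pos"];print(p)
```

```text
top 0.02 105 mean [ 0.6096 -0.2682  0.0499] circ [ 0.619  -0.2814] 0.0206
top 0.09 225 mean [ 0.6177 -0.2797  0.0986] circ [ 0.6183 -0.2807] 0.0135
top 0.1 105 mean [ 0.6183 -0.2807  0.1028] circ [ 0.6185 -0.2805] 0.0099
side 0.02 192 mean [ 0.6158 -0.2668  0.0568] circ [ 0.6221 -0.2792] 0.0197
side 0.09 147 mean [ 0.6189 -0.2734  0.1   ] circ [ 0.6203 -0.2759] 0.0129
side 0.1 77 mean [ 0.6205 -0.2767  0.1047] circ [ 0.6209 -0.2777] 0.0107
[ 0.52962553 -0.0504927   0.25569736]
```

Request:
{"op": "step_arm", "data": {
  "plan": [
    [-1, -0.05, 0.02, 0, -0.15],
    [-1, -0.11, 0.04, 0, -0.3],
    [-1, -0.17, 0.07, 0, -0.45],
    [-1, -0.21, 0.09, 0, -0.496],
    [-1, -0.227, 0.0955, 0, -0.496],
    [-1, -0.227, 0.0955, 0.04, -0.496],
    [-1, -0.227, 0.0955, 0.08, -0.496],
    [-1, -0.227, 0.0955, 0.08, -0.496],
    [-1, -0.227, 0.0955, 0.08, -0.496]
  ],
  "grip_force": 15
}}

```text
time: 17.7
tool_pos: [0.6218, -0.2776, 0.1776]
tool_rot: [3.14, 0.002, 2.048]
contact_force: [0.1, -0.2, 0.3]
opening: 0.0916
grip_force: 0.0
```

Request:
{"op": "step_arm", "data": {
  "plan": [
    [-1, -0.001, -0.003, 0.03, 0],
    [-1, -0.001, -0.003, 0.07, 0],
    [-1, -0.001, -0.003, 0.11, 0],
    [-1, -0.001, -0.003, 0.124, 0],
    [-1, -0.001, -0.003, 0.124, 0],
    [0, -0.001, -0.003, 0.124, 0],
    [0.5, -0.001, -0.003, 0.124, 0],
    [1, -0.001, -0.003, 0.124, 0],
    [1, -0.001, -0.003, 0.124, 0],
    [1, -0.001, -0.003, 0.124, 0],
    [1, -0.001, -0.003, 0.124, 0],
    [1, -0.001, -0.003, 0.124, 0]
  ],
  "grip_force": 15
}}

```text
time: 19.2
tool_pos: [0.6184, -0.2805, 0.0517]
tool_rot: [3.142, 0.0, 2.047]
contact_force: [0.5, -0.1, -0.2]
opening: 0.0419
grip_force: 15.0
```

The shaker is held, with the opening reading 41.9 mm. Lift it and carry it to in front of the bin.

Request:
{"op": "step_arm", "data": {
  "plan": [
    [1, 0, 0, 0, 0],
    [1, 0, 0, -0.02, 0],
    [1, 0, 0, -0.06, 0],
    [1, 0, 0, -0.11, 0],
    [1, 0, 0, -0.16, 0],
    [1, 0, 0, -0.195, 0],
    [1, 0.03, 0.01, -0.2, 0.03],
    [1, 0.08, 0.025, -0.2, 0.08],
    [1, 0.13, 0.041, -0.2, 0.14],
    [1, 0.18, 0.057, -0.2, 0.2],
    [1, 0.23, 0.073, -0.2, 0.26],
    [1, 0.28, 0.088, -0.2, 0.32],
    [1, 0.33, 0.104, -0.2, 0.38],
    [1, 0.38, 0.12, -0.2, 0.44],
    [1, 0.42, 0.132, -0.2, 0.496],
    [1, 0.45, 0.142, -0.2, 0.496],
    [1, 0.465, 0.1466, -0.2, 0.496],
    [1, 0.465, 0.1466, -0.2, 0.496],
    [1, 0.465, 0.1466, -0.2, 0.496]
  ],
  "grip_force": 25
}}

```text
time: 21.58
tool_pos: [0.5359, 0.1988, 0.2516]
tool_rot: [-3.141, 0.001, 1.55]
contact_force: [0.5, 0.1, -1.8]
opening: 0.0419
grip_force: 25.0
```

Run:
```python
from h import *
s=observe();print(s["tool_pos"],s["opening"])
c=read_camera("side");np.savez("side_s.npz",**c);W=cloud(c);d=W-s["tool_pos"]
m=(np.hypot(d[...,0],d[...,1])<.05)&(abs(d[...,2]+.03)<.03)
P=W[m];print(len(P))
for lo in(.19,.205,.22,.235):
    q=P[(P[:,2]>lo)&(P[:,2]<lo+.015)]
    if len(q)>8:
        A=np.c_[2*q[:,:2],np.ones(len(q))];x=np.linalg.lstsq(A,(q[:,:2]**2).sum(1),rcond=None)[0];print(lo,len(q),q.mean(0).round(4),x[:2].round(4),np.sqrt(x[2]+x[:2]@x[:2]).round(4))
print("min z",np.percentile(P[:,2],1))
```

```text
[0.5359097  0.19878177 0.25156341] 0.04193997029817976
328
0.19 11 [0.5268 0.2118 0.2036] [0.5385 0.1974] 0.0209
0.205 111 [0.5266 0.209  0.2125] [0.5382 0.1984] 0.0205
0.22 102 [0.5265 0.2108 0.2271] [0.5377 0.1986] 0.0203
0.235 92 [0.5293 0.214  0.2416] [0.5376 0.1987] 0.0202
min z 0.20318275815649675
```

The shaker hangs upright under the tool. Move above the bin and lower it.

Request:
{"op": "step_arm", "data": {
  "plan": [
    [1, 0.03, -0.001, 0, 0],
    [1, 0.055, -0.001, 0, 0],
    [1, 0.071, -0.0015, 0, 0],
    [1, 0.071, -0.0015, 0, 0],
    [1, 0.071, -0.0015, 0.02, 0],
    [1, 0.071, -0.0015, 0.035, 0],
    [1, 0.071, -0.0015, 0.045, 0],
    [1, 0.071, -0.0015, 0.055, 0],
    [1, 0.071, -0.0015, 0.065, 0],
    [1, 0.071, -0.0015, 0.065, 0]
  ]
}}

```text
time: 22.88
tool_pos: [0.5352, 0.2708, 0.1858]
tool_rot: [-3.14, 0.001, 1.551]
contact_force: [-0.4, 0.7, -1.9]
opening: 0.0411
grip_force: 25.0
```

Request:
{"op": "step_arm", "data": {
  "plan": [
    [1, 0, 0.0005, 0.008, 0],
    [1, 0, 0.0005, 0.016, 0],
    [1, 0, 0.0005, 0.022, 0],
    [1, 0, 0.0005, 0.025, 0],
    [1, 0, 0.0005, 0.025, 0]
  ]
}}

```text
time: 23.5
tool_pos: [0.536, 0.2709, 0.1614]
tool_rot: [-3.141, 0.0, 1.551]
contact_force: [0.1, 0.7, -1.5]
opening: 0.0413
grip_force: 25.0
```

Request:
{"op": "step_arm", "data": {
  "plan": [
    [1, 0, 0, 0.002, 0],
    [1, 0, 0, 0.004, 0],
    [1, 0, 0, 0.004, 0]
  ]
}}

```text
time: 23.88
tool_pos: [0.536, 0.2709, 0.1575]
tool_rot: [-3.141, 0.0, 1.551]
contact_force: [-0.0, -0.2, -1.4]
opening: 0.0419
grip_force: 25.0
```

Request:
{"op": "step_arm", "data": {
  "plan": [
    [1, 0, 0, 0.001, 0],
    [1, 0, 0, 0.0015, 0],
    [1, 0, 0, 0.0015, 0]
  ]
}}

```text
time: 24.25
tool_pos: [0.5361, 0.2709, 0.1562]
tool_rot: [3.142, 0.0, 1.551]
contact_force: [-0.6, -0.5, -1.3]
opening: 0.0417
grip_force: 25.0
```

Request:
{"op": "step_arm", "data": {
  "plan": [
    [1, 0, 0, 0.001, 0],
    [1, 0, 0, 0.0015, 0],
    [1, 0, 0, 0.0015, 0]
  ]
}}

```text
time: 24.62
tool_pos: [0.5362, 0.2709, 0.1559]
tool_rot: [3.14, -0.0, 1.551]
contact_force: [-2.7, -2.8, 5.7]
opening: 0.0415
grip_force: 25.0
```

The shaker is on the floor of the bin. Release, rise and check.

Request:
{"op": "step_arm", "data": {
  "plan": [
    [1, 0, 0, -0.001, 0],
    [1, 0, 0, -0.001, 0],
    [0.2, 0, 0, -0.001, 0],
    [-0.5, 0, 0, -0.001, 0],
    [-1, 0, 0, -0.001, 0],
    [-1, 0, 0, -0.001, 0],
    [-1, 0, 0, -0.001, 0],
    [-1, 0, 0, -0.03, 0],
    [-1, 0, 0, -0.08, 0],
    [-1, 0, 0, -0.13, 0],
    [-1, -0.05, 0, -0.13, 0],
    [-1, -0.11, 0, -0.13, 0],
    [-1, -0.17, 0, -0.13, 0],
    [-1, -0.23, 0, -0.13, 0],
    [-1, -0.28, 0, -0.13, 0],
    [-1, -0.28, 0, -0.13, 0],
    [-1, -0.28, 0, -0.13, 0]
  ],
  "grip_force": 5
}}

```text
time: 26.75
tool_pos: [0.5304, -0.0085, 0.2847]
tool_rot: [-3.142, -0.001, 1.55]
contact_force: [-0.7, 0.4, -0.4]
opening: 0.0917
grip_force: 0.0
```

```bash
sed -i 's/c5.png/c6.png/' binm.py
cat >> binm.py <<'E'
P=W[sel(W,(.5,.575),(.235,.31),(.17,.23))];print("shaker",len(P),P.max(0),P.min(0))
for lo,hi in((.165,.185),(.203,.22)):
    q=P[(P[:,2]>lo)&(P[:,2]<hi)];A=np.c_[2*q[:,:2],np.ones(len(q))];x=np.linalg.lstsq(A,(q[:,:2]**2).sum(1),rcond=None)[0];print(lo,len(q),x[:2].round(4),np.sqrt(x[2]+x[:2]@x[:2]).round(4))
E
python3 binm.py
```

```text
[ 0.53044686 -0.0080095   0.28471461] [-0.55445397 -0.03095141 -0.84227393]
rim 342 0.15023070050119453 [0.4913729  0.23419805 0.14507139] [0.5846618  0.32302558 0.15795702]
new front rim z 88 [0.5327 0.2415 0.1489]
new ((535.7893676757812, 271.6697082519531), (74.91566467285156, 54.43495559692383), 89.2957763671875)
new floor 235 [0.5268 0.2835 0.1056] [0.5068 0.236  0.0984] [0.5691 0.3189 0.115 ] [0.00163564 0.10566835]
hung front rim z 75 [0.3678 0.2425 0.1514]
hung ((367.72760009765625, 275.0352783203125), (55.28148651123047, 69.64568328857422), 0.01816679909825325)
hung floor 512 [0.3689 0.2826 0.1057] [0.3408 0.2401 0.0993] [0.3997 0.3206 0.115 ] [-0.00604491  0.10770148]
shaker 361 [0.55704995 0.2869295  0.21226801] [0.51485121 0.2441142  0.17012105]
0.165 23 [0.5364 0.2663] 0.0208
0.203 134 [0.5364 0.2655] 0.0098
```

View pics/c6.png

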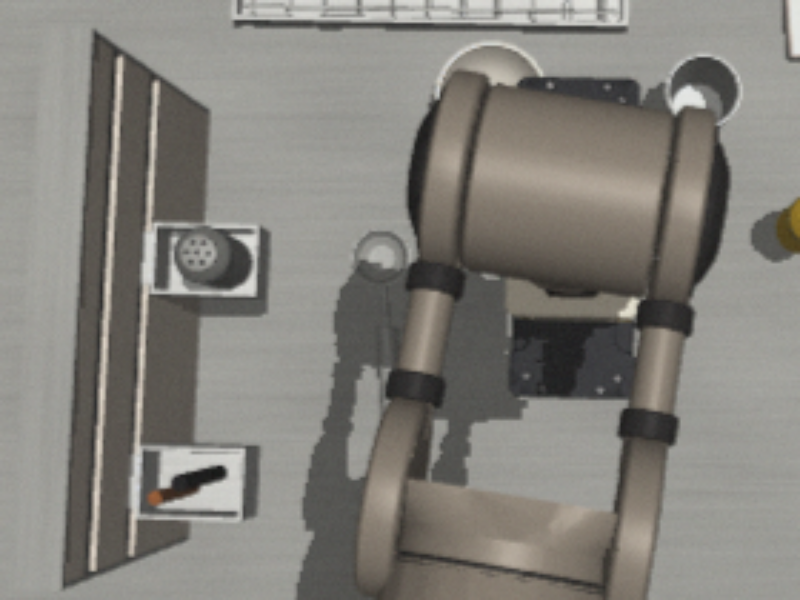

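The shaker stands upright in the hung bin, at about (190,239) px in the full top view, with its top at 0.21 m. The gripper is clear. Handing in.

```bash
python3 -c "
from cell import *
print(hand_in())"
```

```text
the job is handed in; nothing more can be done
None
```

The bin hangs in the lower groove beside the fixed bin, sagging about 1.5° when last measured empty, and the shaker stands upright in it; handed in at about 27 s (no verdict was returned).

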